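# Go-gauge three sleeves and sort them by fit

### The job

Find out which of the three sleeves fit: take them one at a time, in any order, slide each bore straight onto the level gauge pin as far as it will go without forcing it, draw it off again and put it away before you take the next. A sleeve that goes on all the way to the pin's shoulder is laid flat on its side on the floor of the wooden tray, one that stops short goes into the round tin. Leave the other things on the bench where they are.

Things in the scene. Friction and masses are not known exactly. Their poses are not given: they have to be found in the camera images.
- sleeve_a: one of three sleeves that look alike: aluminium, 34x34 mm square in section with bevelled corners, 40 mm long, 90 to 170 g, bored right through along the body's x axis, both ends alike. Starts lying on a flat side. Origin: middle of the underside as it starts, 17 mm under the bore's axis. At least one fits and at least one is undersize; only trying tells which.
- sleeve_b: one of three sleeves that look alike: aluminium, 34x34 mm square in section with bevelled corners, 40 mm long, 90 to 170 g, bored right through along the body's x axis, both ends alike. Starts lying on a flat side. Origin: middle of the underside as it starts, 17 mm under the bore's axis. At least one fits and at least one is undersize; only trying tells which.
- sleeve_c: one of three sleeves that look alike: aluminium, 34x34 mm square in section with bevelled corners, 40 mm long, 90 to 170 g, bored right through along the body's x axis, both ends alike. Starts lying on a flat side. Origin: middle of the underside as it starts, 17 mm under the bore's axis. At least one fits and at least one is undersize; only trying tells which.
- sleeve_a_center (a point): centre of sleeve_a, on the bore's axis, halfway along; same axes as the sleeve. Each bore is 19.5 mm wide for the first 12 mm from either end; in a good sleeve right through, in an undersize one it narrows to under 14 mm in the middle and the pin stops there.
- sleeve_b_center (a point): centre of sleeve_b, on the bore's axis, halfway along; same axes as the sleeve. Each bore is 19.5 mm wide for the first 12 mm from either end; in a good sleeve right through, in an undersize one it narrows to under 14 mm in the middle and the pin stops there.
- sleeve_c_center (a point): centre of sleeve_c, on the bore's axis, halfway along; same axes as the sleeve. Each bore is 19.5 mm wide for the first 12 mm from either end; in a good sleeve right through, in an undersize one it narrows to under 14 mm in the middle and the pin stops there.
- gauge: the bench go-gauge, fixed: a dark steel foot 90x76x12 mm with a grey upright block 34x52 mm, its top 103 mm high; a level steel pin stands out of the block's front along the body's -x axis, roughly towards the robot. Origin: on the surface under the block; the pin's axis runs 85 mm above it, at y = 0.
- gauge_tip (a point): tip of the gauge pin, on its axis; x points along the pin into the gauge. The pin is 16 mm thick and 36 mm long to its round shoulder (28 mm wide, 5 mm thick); the last 5 mm taper to a 9 mm nose. A good sleeve goes on by 36 mm, until its end meets the shoulder; an undersize one stops after about 12 to 16 mm.
- tray: the tray for good sleeves, fixed: rectangular, of light wood, 146 mm (its x) by 110 mm (its y), 4 mm walls and floor, rim 16 mm high. Origin: under its middle, on the surface.
- tin: the tin for undersize sleeves, fixed: round, open, plain steel, 112 mm across, 40 mm high, 3 mm walls and floor. Origin: under its middle, on the surface.
- clamp_heap: bystander: a fixed heap of spring clamps, solid part about 130 mm (x) by 400 mm (y) and 76 mm high, single clamps sticking out a little farther and higher; origin in the middle of its underside
- nut: bystander: a plain steel hexagon nut, 24x27x13 mm; origin in the middle of its underside
- pliers: bystander: pliers with red grips, lying, 42x150x12 mm; origin in the middle of its underside
- hex_key: bystander: a black L-shaped hex key, lying, 25x83x6 mm; origin in the middle of its underside
- spec_front: bystander: a black spectacle frame front lying flat, 52x153x8 mm; origin in the middle of its underside
- glue: bystander: an upright white glue bottle with a red spout, 40x40x117 mm; origin in the middle of its underside
- caliper: bystander: a sliding caliper, lying, 63x204x9 mm; origin in the middle of its underside
- oil_can: bystander: an upright red oil can with a bent spout, 68x81x152 mm; origin in the middle of its underside
- tape: bystander: a roll of tape lying flat, 95x95x24 mm; origin in the middle of its underside
There are look-alikes about, which are no part of the job. What is shaped like the sleeve_b but pink is not meant.

How it is judged:
On the way, in this order (a step that is already met when the one before it is completed fails the run):
1. a first sleeve is tried on the gauge pin (pushed on as far as it will go) (((x of sleeve_a_center in the frame of gauge_tip between 0.01 and 0.03 m and y of sleeve_a_center in the frame of gauge_tip between -0.005 and 0.005 m and z of sleeve_a_center in the frame of gauge_tip between -0.005 and 0.005 m and angle between the x axis of sleeve_a and the x axis of gauge_tip, either way round below 0.2 rad) or (x of sleeve_b_center in the frame of gauge_tip between -0.013 and 0.03 m and y of sleeve_b_center in the frame of gauge_tip between -0.005 and 0.005 m and z of sleeve_b_center in the frame of gauge_tip between -0.005 and 0.005 m and angle between the x axis of sleeve_b and the x axis of gauge_tip, either way round below 0.2 rad) or (x of sleeve_c_center in the frame of gauge_tip between 0.01 and 0.03 m and y of sleeve_c_center in the frame of gauge_tip between -0.005 and 0.005 m and z of sleeve_c_center in the frame of gauge_tip between -0.005 and 0.005 m and angle between the x axis of sleeve_c and the x axis of gauge_tip, either way round below 0.2 rad))), for 0.1 s.
2. a second sleeve is tried on the pin while one sleeve already lies where it belongs ((((x of sleeve_a_center in the frame of gauge_tip between 0.01 and 0.03 m and y of sleeve_a_center in the frame of gauge_tip between -0.005 and 0.005 m and z of sleeve_a_center in the frame of gauge_tip between -0.005 and 0.005 m and angle between the x axis of sleeve_a and the x axis of gauge_tip, either way round below 0.2 rad) and (horizontal distance between sleeve_b_center and tin below 0.045 m and z of sleeve_b_center in the frame of tin below 0.042 m)) or ((x of sleeve_a_center in the frame of gauge_tip between 0.01 and 0.03 m and y of sleeve_a_center in the frame of gauge_tip between -0.005 and 0.005 m and z of sleeve_a_center in the frame of gauge_tip between -0.005 and 0.005 m and angle between the x axis of sleeve_a and the x axis of gauge_tip, either way round below 0.2 rad) and (x of sleeve_c_center in the frame of tray between -0.062 and 0.062 m and y of sleeve_c_center in the frame of tray between -0.048 and 0.048 m and z of sleeve_c_center in the frame of tray below 0.026 m and angle between sleeve_c's own x axis and vertical between 1.4 and 1.742 rad)) or ((x of sleeve_b_center in the frame of gauge_tip between -0.013 and 0.03 m and y of sleeve_b_center in the frame of gauge_tip between -0.005 and 0.005 m and z of sleeve_b_center in the frame of gauge_tip between -0.005 and 0.005 m and angle between the x axis of sleeve_b and the x axis of gauge_tip, either way round below 0.2 rad) and (x of sleeve_a_center in the frame of tray between -0.062 and 0.062 m and y of sleeve_a_center in the frame of tray between -0.048 and 0.048 m and z of sleeve_a_center in the frame of tray below 0.026 m and angle between sleeve_a's own x axis and vertical between 1.4 and 1.742 rad)) or ((x of sleeve_b_center in the frame of gauge_tip between -0.013 and 0.03 m and y of sleeve_b_center in the frame of gauge_tip between -0.005 and 0.005 m and z of sleeve_b_center in the frame of gauge_tip between -0.005 and 0.005 m and angle between the x axis of sleeve_b and the x axis of gauge_tip, either way round below 0.2 rad) and (x of sleeve_c_center in the frame of tray between -0.062 and 0.062 m and y of sleeve_c_center in the frame of tray between -0.048 and 0.048 m and z of sleeve_c_center in the frame of tray below 0.026 m and angle between sleeve_c's own x axis and vertical between 1.4 and 1.742 rad)) or ((x of sleeve_c_center in the frame of gauge_tip between 0.01 and 0.03 m and y of sleeve_c_center in the frame of gauge_tip between -0.005 and 0.005 m and z of sleeve_c_center in the frame of gauge_tip between -0.005 and 0.005 m and angle between the x axis of sleeve_c and the x axis of gauge_tip, either way round below 0.2 rad) and (x of sleeve_a_center in the frame of tray between -0.062 and 0.062 m and y of sleeve_a_center in the frame of tray between -0.048 and 0.048 m and z of sleeve_a_center in the frame of tray below 0.026 m and angle between sleeve_a's own x axis and vertical between 1.4 and 1.742 rad)) or ((x of sleeve_c_center in the frame of gauge_tip between 0.01 and 0.03 m and y of sleeve_c_center in the frame of gauge_tip between -0.005 and 0.005 m and z of sleeve_c_center in the frame of gauge_tip between -0.005 and 0.005 m and angle between the x axis of sleeve_c and the x axis of gauge_tip, either way round below 0.2 rad) and (horizontal distance between sleeve_b_center and tin below 0.045 m and z of sleeve_b_center in the frame of tin below 0.042 m)))), for 0.1 s.
3. the last sleeve is tried on the pin while the other two lie where they belong ((((x of sleeve_a_center in the frame of gauge_tip between 0.01 and 0.03 m and y of sleeve_a_center in the frame of gauge_tip between -0.005 and 0.005 m and z of sleeve_a_center in the frame of gauge_tip between -0.005 and 0.005 m and angle between the x axis of sleeve_a and the x axis of gauge_tip, either way round below 0.2 rad) and (horizontal distance between sleeve_b_center and tin below 0.045 m and z of sleeve_b_center in the frame of tin below 0.042 m) and (x of sleeve_c_center in the frame of tray between -0.062 and 0.062 m and y of sleeve_c_center in the frame of tray between -0.048 and 0.048 m and z of sleeve_c_center in the frame of tray below 0.026 m and angle between sleeve_c's own x axis and vertical between 1.4 and 1.742 rad)) or ((x of sleeve_b_center in the frame of gauge_tip between -0.013 and 0.03 m and y of sleeve_b_center in the frame of gauge_tip between -0.005 and 0.005 m and z of sleeve_b_center in the frame of gauge_tip between -0.005 and 0.005 m and angle between the x axis of sleeve_b and the x axis of gauge_tip, either way round below 0.2 rad) and (x of sleeve_a_center in the frame of tray between -0.062 and 0.062 m and y of sleeve_a_center in the frame of tray between -0.048 and 0.048 m and z of sleeve_a_center in the frame of tray below 0.026 m and angle between sleeve_a's own x axis and vertical between 1.4 and 1.742 rad) and (x of sleeve_c_center in the frame of tray between -0.062 and 0.062 m and y of sleeve_c_center in the frame of tray between -0.048 and 0.048 m and z of sleeve_c_center in the frame of tray below 0.026 m and angle between sleeve_c's own x axis and vertical between 1.4 and 1.742 rad)) or ((x of sleeve_c_center in the frame of gauge_tip between 0.01 and 0.03 m and y of sleeve_c_center in the frame of gauge_tip between -0.005 and 0.005 m and z of sleeve_c_center in the frame of gauge_tip between -0.005 and 0.005 m and angle between the x axis of sleeve_c and the x axis of gauge_tip, either way round below 0.2 rad) and (x of sleeve_a_center in the frame of tray between -0.062 and 0.062 m and y of sleeve_a_center in the frame of tray between -0.048 and 0.048 m and z of sleeve_a_center in the frame of tray below 0.026 m and angle between sleeve_a's own x axis and vertical between 1.4 and 1.742 rad) and (horizontal distance between sleeve_b_center and tin below 0.045 m and z of sleeve_b_center in the frame of tin below 0.042 m)))), for 0.1 s.
At the end, for the whole second after the job is handed in: Each sleeve that fits lies flat in the wooden tray (bore level within 10 degrees, centre inside the walls, not stacked), each undersize one is in the round tin (centre within 45 mm of the tin's middle and no higher than 42 mm), all released and at rest (x of sleeve_a_center in the frame of tray between -0.062 and 0.062 m and y of sleeve_a_center in the frame of tray between -0.048 and 0.048 m and z of each of sleeve_a_center, sleeve_c_center in the frame of tray below 0.026 m and angle between sleeve_a's own x axis and vertical between 1.4 and 1.742 rad and horizontal distance between sleeve_b_center and tin below 0.045 m and z of sleeve_b_center in the frame of tin below 0.042 m and x of sleeve_c_center in the frame of tray between -0.062 and 0.062 m and y of sleeve_c_center in the frame of tray between -0.048 and 0.048 m and angle between sleeve_c's own x axis and vertical between 1.4 and 1.742 rad and linear speed of each of sleeve_a, sleeve_b, sleeve_c below 0.02 m/s); the robot touches nothing.
It fails at once if a bystander is shifted by more than 25 mm (distance of any of nut, pliers, hex_key, glue from where it was at the start of the episode above 0.025 m).
It fails at once if a sleeve is forced against the gauge with more than 60 N (contact force between any of sleeve_a, sleeve_b, sleeve_c and gauge above 60 N).
It also fails if it takes over 72 s, if anything falls off the work surface, if the arm or the gripper's body presses on something with over 40 N, if the wrist force passes 120 N, or if a joint passes its speed limit or range.

### The arm

A 7-joint arm with a two-finger parallel gripper is mounted at the origin on a cart in front of the work surface, level with it; the furniture and walls round the work are solid. World frame = base frame: x ahead of the robot, y to its left, z up, the work surface at z = 0. Lengths are in m, angles in rad, forces in N, time in s.
With the tool pointing down it reaches from about 0.425 to 0.825 m from the base axis. Payload 3.6 kg.
Tool frame: the origin (TCP) lies between the finger pads; the fingertips stand 14 mm ahead of it and the grasp point (between the pads) lies 5 mm behind it (bot.tip_reach is the distance from the TCP to the fingertips, in m); z points along the fingers, y is the direction in which the jaws open and shut (so a half turn about z gives the same grasp; the last joint's range is limited). The gripper opens to 85 mm and grips with 20 to 120 N. Pads are 22 mm wide; open, the fingers measure 114 mm over their backs; the gripper's body (76 mm by 85 mm) begins 54 mm behind the grasp point. The pads swing forward as they close: fully open they stand 13 mm farther back than shut.
Start: joints at [1.214, 0.615, -0.013, 1.423, 0.008, 1.103, -0.04], TCP at [0.211, -0.615, 0.245] pointing down, gripper open.
Joint ranges: [-3.12, 3.12], [-0.3, 2.06], [-1.34, 1.32], [0.26, 2.42], [-1.36, 4.5], [0.01, 1.98], [-2.84, 2.84]. Speed limits (rad/s): [2.79, 2.79, 3.14, 3.14, 3.14, 3.14, 3.14].

### API

Orientations are given as [roll, pitch, yaw] about the fixed x, y, z axes, in that order (R = Rz(yaw) Ry(pitch) Rx(roll)).
In Python, from station import monitor, imaging, ticket, bot gives the robot as it stands.
- The arm moves only by the tool move_arm, never from a script. Its argument "motion" is a list of rows, each a list of 7 numbers: the closure, from -1 (fully open) to 1 (shut), then the shift along the tool's x, y, z in mm, then the turn, a rotation vector about the tool's x, y, z in rad. A call has 1 to 5 rows; each row is the pose to reach, as a shift and turn from the pose commanded when the call began, along the tool's axes at that moment; what a row does not reach only later rows make up. A row lasts 1/12 s, in which the tool goes at most 41.7 mm and 7.16 degrees, less where a joint would pass 70% of its speed; a pose out of reach is approached as far as the arm can. A call with a gripper value outside its range is refused whole. The fingers move at their own pace and stop on an object; the grip force is fixed at half the most. Time passes only in rows, so rows that repeat a pose let the fingers close. It gives the time, the measured TCP pose, the force and the opening at its end, in the units of the state.
- monitor.read_state(): the state, without advancing time (a new reading comes with each control period).
- imaging.snapshot(name): name is "side" or "top"; returns a dict with "image" (400x640x3 uint8, red, green, blue), "fx", "fy", "cx", "cy" (pixels), "extrinsics" (4x4, takes a point from camera to world coordinates). Camera axes: x right, y down, z forward; pixel columns grow to the right and rows downward; lengths in m; the calibration is good to about 2 mm. A picture is of the moment at which its call begins. There is no depth.
- ticket.sign_off(): hands the job in, once; it reports no verdict.
Trained networks look in a picture, given as the dict that the camera call returned (one of the last four; its "shot" number tells which), for a name from the list of things; names that differ only in an ending like _2 or _b are one class to them, and where a whole thing is asked for, a point or a joint stands for the part that bears it (a point fixed in the world has none). Each returns a list of dicts, best first, with "p" (0 to 1); they miss things now and then, are a little off and sometimes report something else, mostly with a low value. They report only what shows in the picture. A call takes as long as a camera call. They do not tell look-alikes from the thing itself.
- imaging.spot_in(picture, thing): "extent" ([centre column, centre row, width, height] in pixels, round what is visible of it).
The state is a dict: "clock": time; "joints": joint angles; "joint_velocities": joint speeds; "joint_torque": joint torques, N m; "tool_pos": TCP position; "eef_rot": TCP orientation; "contact_force": force on the tool from outside, world axes, zero at the start; "wrist_torque": the same for the moment, N m; "width": finger opening in m.
Only numpy, scipy, OpenCV 4.12 (cv2) and the standard library are available. Lean on these libraries where they do the work, as an engineer would, in place of code of your own. Each camera call takes 0.05 s, during which the arm holds its last target. There are 200 camera calls.

## Working session

There is one attempt and no reset: what is moved stays moved. The work goes in short steps, Python scripts to look and compute and a tool call to move; the robot and the scene stay as the last step left them, time stands still between calls to the robot, and variables do not carry over. Pictures are saved under pics/ and viewed, about 8 in all and at most 12, crops included, and the job is handed in when it is done.

Besides the shell and the picture viewer there is one more tool, called after "Call:" as name(argument=value, ...) on one line, values as JSON. move_arm: Moves the arm, as the interface text tells. Its arguments: {"type":"object","properties":{"motion":{"type":"array","items":{"type":"array","items":{"type":"number"}}}},"required":["motion"]}

```bash
ls; mkdir -p pics
cat > h.py <<'E'
import numpy as np,cv2
from station import monitor, imaging, ticket, bot
def shot(n,f=None):
    p=imaging.snapshot(n)
    if f: cv2.imwrite('pics/'+f,cv2.cvtColor(p['image'],cv2.COLOR_RGB2BGR))
    return p
def ray(p,u,v):
    E=np.array(p['extrinsics']); d=E[:3,:3]@np.array([(u-p['cx'])/p['fx'],(v-p['cy'])/p['fy'],1]); return E[:3,3],d/np.linalg.norm(d)
def onz(p,u,v,z):
    o,d=ray(p,u,v); return o+d*(z-o[2])/d[2]
def tri(rays):
    A=sum(np.eye(3)-np.outer(d,d) for o,d in rays); b=sum((np.eye(3)-np.outer(d,d))@o for o,d in rays); return np.linalg.solve(A,b)
def proj(p,X):
    E=np.array(p['extrinsics']); c=E[:3,:3].T@(np.array(X)-E[:3,3]); return np.array([p['fx']*c[0]/c[2]+p['cx'],p['fy']*c[1]/c[2]+p['cy']])
E
python3 - <<'E'
from h import *
np.set_printoptions(precision=3,suppress=True)
for n in('top','side'):
    p=shot(n,n+'0.png'); print(n,p['fx'],np.array(p['extrinsics']))
    for t in('sleeve_a','gauge','tray','tin','pliers','nut','glue','hex_key'):
        for r in imaging.spot_in(p,t)[:5]:
            print(t,round(r['p'],2),np.round(r['extent']), onz(p,r['extent'][0],r['extent'][1],0.03 if t=='sleeve_a' else 0.0)[:2])
print(monitor.read_state())
E
```

```text
pics
top 463.5819610997067 [[-0.012 -0.997  0.078  0.468]
 [-1.     0.011 -0.009 -0.091]
 [ 0.008 -0.078 -0.997  1.518]
 [ 0.     0.     0.     1.   ]]
sleeve_a 0.63 [186. 190.  18.  10.] [0.61 0.35]
sleeve_a 0.63 [356. 245.  11.  13.] [ 0.428 -0.196]
sleeve_a 0.48 [221. 186.  15.  11.] [0.623 0.235]
tray 0.77 [196. 231.  42.  47.] [0.478 0.325]
tray 0.44 [356. 243.  12.  12.] [ 0.433 -0.197]
tin 0.8 [259. 232.  37.  34.] [0.472 0.118]
tin 0.33 [384. 249.  48.   8.] [ 0.414 -0.29 ]
pliers 0.48 [384. 246.  46.  11.] [ 0.424 -0.289]
pliers 0.17 [263. 145.  21.  25.] [0.759 0.104]
side 410.1975156720033 [[-0.996 -0.028  0.08   0.475]
 [-0.083  0.457 -0.885  0.99 ]
 [-0.012 -0.889 -0.458  0.653]
 [ 0.     0.     0.     1.   ]]
sleeve_a 0.81 [281. 287.  21.  24.] [0.627 0.252]
sleeve_a 0.8 [282. 321.  23.  18.] [0.608 0.358]
sleeve_a 0.77 [361. 234.  14.  15.] [0.44  0.013]
sleeve_a 0.45 [363. 202.  14.  12.] [ 0.431 -0.178]
gauge 0.78 [286. 249.  43.  52.] [0.646 0.056]
tray 0.97 [348. 324.  74.  46.] [0.471 0.328]
tin 0.62 [352. 257.  42.  38.] [0.464 0.083]
glue 0.94 [398. 286.  21.  44.] [0.352 0.195]
hex_key 0.56 [368. 194.   9.  21.] [ 0.409 -0.292]
{'clock': 0.9, 'joints': array([ 1.213,  0.615, -0.013,  1.423,  0.008,  1.103, -0.04 ]), 'joint_velocities': array([-0.001,  0.001, -0.   , -0.001,  0.   ,  0.001, -0.001]), 'joint_torque': array([  0.   , -46.909,   0.259, -17.134,   0.01 ,   0.002,   0.   ]), 'tool_pos': array([ 0.211, -0.615,  0.245]), 'eef_rot': array([ 3.142, -0.   ,  0.331]), 'contact_force': array([0.569, 0.006, 0.369]), 'wrist_torque': array([-0.052,  0.055, -0.027]), 'width': 0.08502651717704322}
```

```bash
python3 -c "
import cv2
a=cv2.imread('pics/top0.png');cv2.imwrite('pics/t0c.png',cv2.resize(a[110:300,130:430],None,fx=2.66,fy=2.66,interpolation=cv2.INTER_CUBIC))
a=cv2.imread('pics/side0.png');cv2.imwrite('pics/s0c.png',cv2.resize(a[150:360,220:500],None,fx=2.8,fy=2.8,interpolation=cv2.INTER_CUBIC))"
```

```text
(no output)
```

View pics/t0c.png

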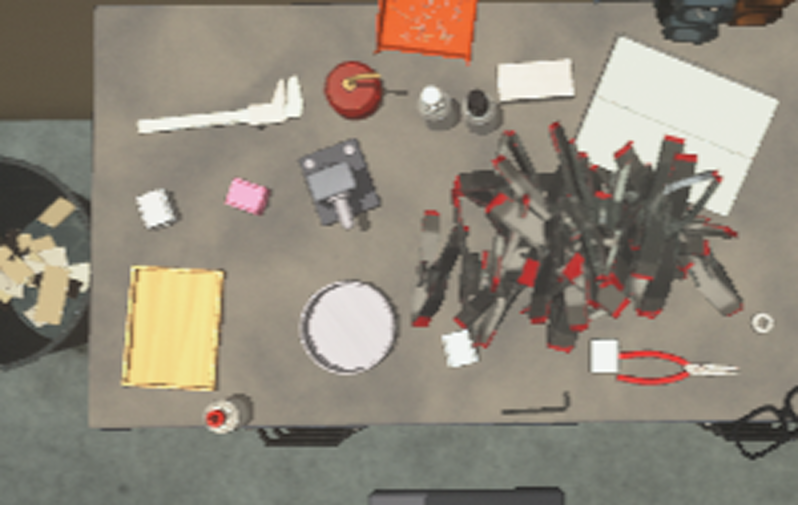

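View pics/s0c.png

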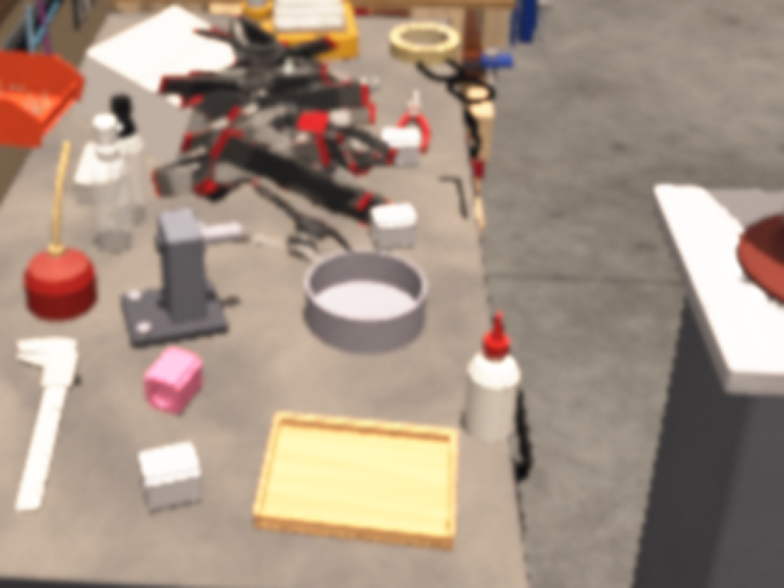

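```bash
python3 -c "
import cv2,numpy as np
t=cv2.imread('pics/top0.png');s=cv2.imread('pics/side0.png')
def c(a,u,v,r=16,o=265): return cv2.resize(a[v-r:v+r,u-r:u+r],(o,o),interpolation=cv2.INTER_LANCZOS4)
m=np.vstack([np.hstack([c(t,188,189),c(t,302,241),c(t,357,243)]),np.hstack([c(s,281,320),c(s,361,230),c(s,363,202)])])
cv2.imwrite('pics/z1.png',m)
cv2.imwrite('pics/z2.png',np.hstack([c(t,258,183,26,390),c(s,286,244,32,400)[:390]]))
"
```

```text
(no output)
```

View pics/z1.png

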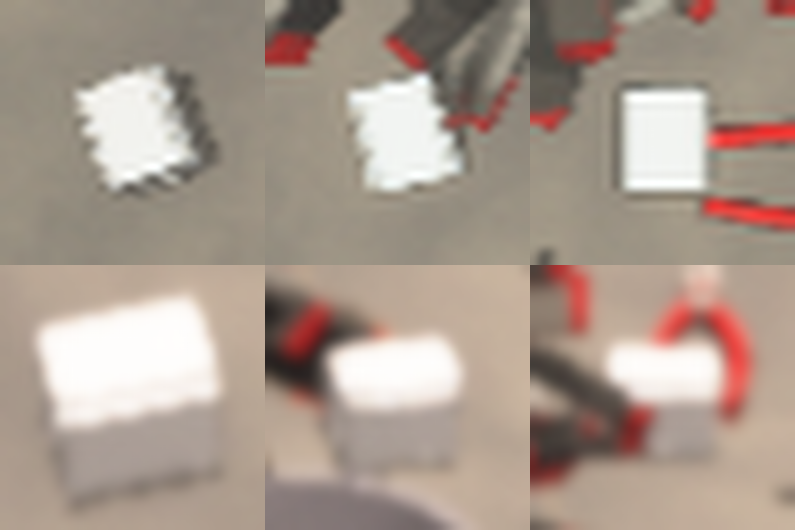

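View pics/z2.png

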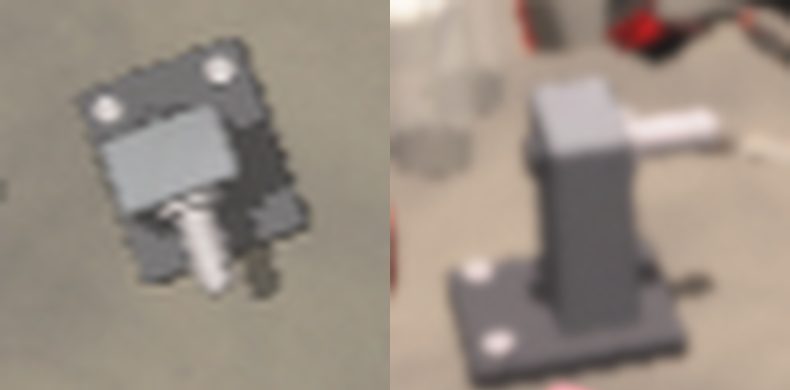

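```bash
cat > m.py <<'E'
from h import *
np.set_printoptions(precision=4,suppress=True)
t=shot('top');s=shot('side')
T=lambda u,v:(232+(u+.5)/7.5-.5,157+(v+.5)/7.5-.5)
S=lambda u,v:(254+(u-390+.5)/6.25-.5,212+(v+.5)/6.25-.5)
C=np.array([onz(t,*T(u,v),.103)[:2] for u,v in[(100,140),(212,105),(238,172),(125,212)]]);print('blocktop',C.mean(0),[np.linalg.norm(C[i]-C[(i+1)%4]) for i in range(4)])
print('yaws',[np.arctan2(*(a-b)[::-1]) for a,b in((C[0],C[1]),(C[3],C[2]),(C[0],C[3]),(C[1],C[2]))])
C2=np.array([onz(s,*S(u,v),.103)[:2] for u,v in[(530,93),(603,80),(635,148),(550,158)]]);print('side blocktop',C2.mean(0),C2)
print('tip top',onz(t,*T(218,291),.085), 'base',onz(t,*T(192,215),.085),'tip side',onz(s,*S(716,122),.085),'tri',tri([ray(t,*T(216,287)),ray(s,*S(714,122))]))
bolts=[onz(t,*T(106,109),.014)[:2],onz(t,*T(219,70),.014)[:2]];print('bolts',bolts, [onz(s,*S(u,v),.014)[:2] for u,v in((477,271),(497,342))])
im=t['image']
for n,(u,v) in dict(P1=(188,189),P2=(302,241),P3=(357,243)).items():
    r=12;c=cv2.resize(im[v-r:v+r,u-r:u+r],None,fx=8,fy=8,interpolation=cv2.INTER_CUBIC).astype(int)
    m=((c.min(2)>195)).astype(np.uint8);cs,_=cv2.findContours(m,0,2);k=max(cs,key=cv2.contourArea)
    P=cv2.boxPoints(cv2.minAreaRect(k));W=np.array([onz(t,u-r+(a+.5)/8-.5,v-r+(b+.5)/8-.5,.034)[:2] for a,b in P])
    e=[W[1]-W[0],W[2]-W[1]];print(n,W.mean(0),[(np.linalg.norm(x)*1000,np.degrees(np.arctan2(x[1],x[0]))) for x in e])
for nm,p,(u,v) in(('s1',s,(281,320)),('s2',s,(361,230)),('s3',s,(363,202))):
    pass
for nm,uv in dict(tray=(196,231),tin=(259,232)).items(): print(nm)
# tray by colour
hsv=cv2.cvtColor(im,cv2.COLOR_RGB2HSV);m=((hsv[...,1]>90)&(hsv[...,0]>12)&(hsv[...,0]<32)).astype(np.uint8);m[:200]=0;m[270:]=0;m[:,:168]=0;m[:,230:]=0
P=cv2.boxPoints(cv2.minAreaRect(cv2.findNonZero(m)));W=np.array([onz(t,*p,.016)[:2] for p in P]);print('tray',W.mean(0),W)
print('tin',onz(t,259,232,.04),onz(s,351,249,.04))
E
python3 m.py
```

```text
blocktop [0.6396 0.1192] [np.float64(0.0478524640694937), np.float64(0.02968219051734138), np.float64(0.04880295613535397), np.float64(0.03144192380814963)]
yaws [np.float64(1.8660907319091682), np.float64(1.9032067408461675), np.float64(0.33207916091237816), np.float64(0.36519802585556116)]
side blocktop [0.637  0.1249] [[0.6603 0.1064]
 [0.6319 0.0944]
 [0.6117 0.1447]
 [0.6441 0.154 ]]
tip top [0.5859 0.1016 0.085 ] base [0.6176 0.1123 0.085 ] tip side [0.5854 0.0952 0.085 ] tri [0.5863 0.1018 0.0892]
bolts [array([0.6718, 0.1597]), array([0.6883, 0.1106])] [array([0.688 , 0.1077]), array([0.6705, 0.156 ])]
P1 [0.6171 0.3427] [(np.float64(34.795234281056075), np.float64(-73.47143298006964)), (np.float64(40.550917778894735), np.float64(-162.69340445296532))]
P2 [ 0.444  -0.0237] [(np.float64(34.752095520158505), np.float64(-76.67975007476703)), (np.float64(40.55195330207596), np.float64(-166.4254113369776))]
P3 [ 0.4328 -0.1976] [(np.float64(29.943358006535306), np.float64(-90.02358601454094)), (np.float64(37.463387132625556), np.float64(179.65397709013408))]
tray
tin
tray [0.4727 0.3232] [[0.4041 0.3831]
 [0.5498 0.3759]
 [0.5414 0.2629]
 [0.3957 0.271 ]]
tin [0.473  0.1129 0.04  ] [0.4673 0.103  0.04  ]
```

Call:
move_arm(motion=[[-1, 28, -31, 0, 0, 0, 0], [-1, 56, -62, 0, 0, 0, 0], [-1, 84, -93, 0, 0, 0, 0], [-1, 111, -124, 0, 0, 0, 0], [-1, 139, -155, 0, 0, 0, 0]])

```text
clock: 1.42
tool_pos: [0.2926, -0.4213, 0.2455]
eef_rot: [3.141, -0.0, 0.33]
contact_force: [1.5, -0.5, -0.7]
width: 0.0854
```

Call:
move_arm(motion=[[-1, 28, -31, 0, 0, 0, 0], [-1, 56, -62, 0, 0, 0, 0], [-1, 84, -93, 0, 0, 0, 0], [-1, 111, -124, 0, 0, 0, 0], [-1, 139, -155, 0, 0, 0, 0]])

```text
clock: 1.83
tool_pos: [0.3737, -0.2297, 0.2458]
eef_rot: [3.141, -0.001, 0.33]
contact_force: [1.6, -0.5, -0.5]
width: 0.0854
```

Call:
move_arm(motion=[[-1, 28, -31, 0, 0, 0, 0], [-1, 56, -62, 0, 0, 0, 0], [-1, 84, -93, 0, 0, 0, 0], [-1, 111, -124, 0, 0, 0, 0], [-1, 139, -155, 0, 0, 0, 0]])

```text
clock: 2.25
tool_pos: [0.4548, -0.0379, 0.2458]
eef_rot: [3.141, -0.001, 0.331]
contact_force: [1.3, -0.0, 0.1]
width: 0.0855
```

Call:
move_arm(motion=[[-1, 28, -31, 0, 0, 0, 0], [-1, 56, -62, 0, 0, 0, 0], [-1, 84, -93, 0, 0, 0, 0], [-1, 111, -124, 0, 0, 0, 0], [-1, 139, -155, 0, 0, 0, 0]])

```text
clock: 2.67
tool_pos: [0.5359, 0.1539, 0.2456]
eef_rot: [3.141, -0.001, 0.331]
contact_force: [0.5, -0.5, -0.1]
width: 0.0851
```

Call:
move_arm(motion=[[-1, 28, -31, 0, 0, 0, 0], [-1, 56, -62, 0, 0, 0, 0], [-1, 84, -93, 0, 0, 0, 0], [-1, 111, -124, 0, 0, 0, 0.014], [-1, 139, -155, 0, 0, 0, 0.028]])

```text
clock: 3.08
tool_pos: [0.617, 0.3454, 0.2455]
eef_rot: [3.142, -0.0, 0.302]
contact_force: [1.5, -0.7, -0.0]
width: 0.0854
```

Call:
move_arm(motion=[[-1, 0, 2, 38, 0, 0, 0], [-1, 0, 2, 76, 0, 0, 0], [-1, 0, 2, 114, 0, 0, 0], [-1, 0, 2, 150, 0, 0, 0], [-1, 0, 2, 170, 0, 0, 0]])

```text
clock: 3.5
tool_pos: [0.6147, 0.34, 0.0701]
eef_rot: [3.139, 0.007, 0.303]
contact_force: [-0.9, -1.7, -0.8]
width: 0.0852
```

Call:
move_arm(motion=[[-1, 0, 0, 20, 0, 0, 0], [-1, 0, 0, 38, 0, 0, 0], [-1, 0, 0, 50, 0, 0, 0], [-1, 0, 0, 57, 0, 0, 0], [-1, 0, 0, 57, 0, 0, 0]])

```text
clock: 3.92
tool_pos: [0.6163, 0.3411, 0.0167]
eef_rot: [3.141, 0.003, 0.303]
contact_force: [-1.2, -0.3, 0.6]
width: 0.0854
```

Call:
move_arm(motion=[[1, 0, 0, 0, 0, 0, 0], [1, 0, 0, 0, 0, 0, 0], [1, 0, 0, 0, 0, 0, 0], [1, 0, 0, 0, 0, 0, 0], [1, 0, 0, 0, 0, 0, 0]])

```text
clock: 4.33
tool_pos: [0.6181, 0.3423, 0.0201]
eef_rot: [-3.141, -0.003, 0.303]
contact_force: [0.5, -0.0, -0.7]
width: 0.0328
```

Call:
move_arm(motion=[[1, 0, 0, 0, 0, 0, 0], [1, 0, 0, 0, 0, 0, 0], [1, 0, 0, 0, 0, 0, 0]])

```text
clock: 4.58
tool_pos: [0.618, 0.3423, 0.0199]
eef_rot: [-3.141, -0.003, 0.303]
contact_force: [0.4, 0.1, 6.1]
width: 0.0329
```

Call:
move_arm(motion=[[1, 0, 0, -20, 0, 0, 0], [1, 0, 0, -50, 0, 0, 0], [1, 0, 0, -85, 0, 0, 0], [1, 0, 0, -110, 0, 0, 0], [1, 0, 0, -110, 0, 0, 0]])

```text
clock: 5.0
tool_pos: [0.6202, 0.3436, 0.1349]
eef_rot: [-3.139, -0.011, 0.302]
contact_force: [0.8, 0.7, 0.7]
width: 0.0333
```

Call:
move_arm(motion=[[1, -20, 30, 0, 0, 0, 0], [1, -40, 60, 0, 0, 0, 0], [1, -60, 90, 0, 0, 0, 0], [1, -80, 120, 0, 0, 0, -0.013], [1, -100, 150, 0, 0, 0, -0.027]])

```text
clock: 5.42
tool_pos: [0.5647, 0.1666, 0.1272]
eef_rot: [3.141, 0.003, 0.331]
contact_force: [0.8, -0.9, -1.0]
width: 0.0333
```

Call:
move_arm(motion=[[1, -20, 30, 0, 0, 0, 0], [1, -38, 54, 0, 0, 0, 0], [1, -48, 70, 0, 0, 0, 0], [1, -48, 70, 0, 0, 0, 0], [1, -48, 70, 0, 0, 0, 0]])

```text
clock: 5.83
tool_pos: [0.5428, 0.0849, 0.1276]
eef_rot: [3.141, 0.002, 0.327]
contact_force: [0.6, 1.0, -1.6]
width: 0.0332
```

Call:
move_arm(motion=[[1, 0, 0, 15, 0, 0, 0], [1, 0, 0, 30, 0, 0, 0], [1, 0, 0, 39, 0, 0, 0], [1, 0, 0, 40, 0, 0, 0], [1, 0, 0, 40, 0, 0, 0]])

```text
clock: 6.25
tool_pos: [0.5432, 0.0879, 0.0876]
eef_rot: [-3.141, 0.002, 0.331]
contact_force: [0.8, 0.5, -1.2]
width: 0.0332
```

```bash
cat > look.py <<'E'
from h import *
import sys
np.set_printoptions(precision=4,suppress=True)
def crop(p,c,r,o):
    im=cv2.cvtColor(p['image'],cv2.COLOR_RGB2BGR);u,v=np.round(c).astype(int)
    print('origin',u-r,v-r,'scale',o/(2*r)); return cv2.resize(im[v-r:v+r,u-r:u+r],(o,o),interpolation=cv2.INTER_LANCZOS4)
t=shot('top');s=shot('side');X=[.57,.1,.085]
m=np.hstack([crop(t,proj(t,X),24,396),crop(s,proj(s,X),24,396)]);cv2.imwrite('pics/'+sys.argv[1],m)
st=monitor.read_state();print(st['clock'],st['tool_pos'],st['eef_rot'],st['contact_force'])
E
python3 look.py a1.png
```

```text
origin 237 176 scale 8.25
origin 287 208 scale 8.25
6.35 [0.5441 0.0876 0.0887] [-3.1413 -0.001   0.3308] [-0.296   0.629  -1.3474]
```

View pics/a1.png

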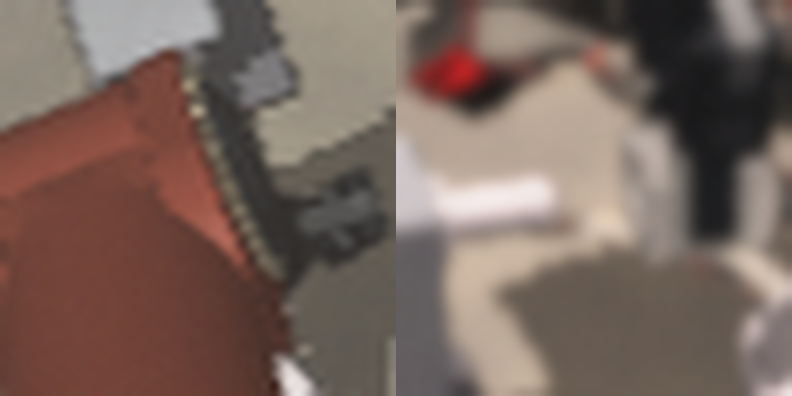

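Call:
move_arm(motion=[[1, 5, 0, 0.5, 0, 0, 0], [1, 11, 0, 0.5, 0, 0, 0], [1, 17, 0, 0.5, 0, 0, 0], [1, 22, 0, 0.5, 0, 0, 0], [1, 26, 0, 0.5, 0, 0, 0]])

```text
clock: 6.77
tool_pos: [0.5694, 0.0957, 0.0881]
eef_rot: [-3.142, -0.001, 0.33]
contact_force: [-0.1, -0.7, -0.6]
width: 0.0332
```

Call:
move_arm(motion=[[1, 2, 0, 0, 0, 0, 0], [1, 4, 0, 0, 0, 0, 0], [1, 5, 0, 0, 0, 0, 0]])

```text
clock: 7.02
tool_pos: [0.5729, 0.0965, 0.0876]
eef_rot: [3.141, 0.001, 0.33]
contact_force: [0.8, -0.4, -2.0]
width: 0.0331
```

Call:
move_arm(motion=[[1, 2, 0, 0, 0, 0, 0], [1, 4, 0, 0, 0, 0, 0], [1, 5, 0, 0, 0, 0, 0]])

```text
clock: 7.27
tool_pos: [0.5779, 0.0981, 0.0878]
eef_rot: [3.141, 0.0, 0.329]
contact_force: [0.4, -1.9, -1.1]
width: 0.0331
```

Call:
move_arm(motion=[[1, 2, 0, 0, 0, 0, 0], [1, 3, 0, 0, 0, 0, 0], [1, 3, 0, 0, 0, 0, 0]])

```text
clock: 7.52
tool_pos: [0.5808, 0.0992, 0.0878]
eef_rot: [3.141, -0.0, 0.33]
contact_force: [0.1, -0.9, -1.4]
width: 0.033
```

Call:
move_arm(motion=[[1, 2, 0, 0, 0, 0, 0], [1, 3, 0, 0, 0, 0, 0], [1, 3, 0, 0, 0, 0, 0]])

```text
clock: 7.77
tool_pos: [0.5836, 0.1002, 0.0878]
eef_rot: [3.141, -0.0, 0.33]
contact_force: [0.1, -2.1, -1.4]
width: 0.0331
```

Call:
move_arm(motion=[[1, 2, 0, 0, 0, 0, 0], [1, 3, 0, 0, 0, 0, 0], [1, 3, 0, 0, 0, 0, 0]])

```text
clock: 8.02
tool_pos: [0.5865, 0.1013, 0.0878]
eef_rot: [3.141, -0.0, 0.33]
contact_force: [-0.5, -3.3, -1.4]
width: 0.0331
```

Call:
move_arm(motion=[[1, 2, 0, 0, 0, 0, 0], [1, 3, 0, 0, 0, 0, 0], [1, 3, 0, 0, 0, 0, 0]])

```text
clock: 8.27
tool_pos: [0.5893, 0.1023, 0.0878]
eef_rot: [3.141, -0.0, 0.33]
contact_force: [-0.5, -2.1, -1.8]
width: 0.0333
```

Call:
move_arm(motion=[[1, 2, 0.5, 0, 0, 0, 0], [1, 4, 0.5, 0, 0, 0, 0], [1, 5, 0.5, 0, 0, 0, 0]])

```text
clock: 8.52
tool_pos: [0.5944, 0.1041, 0.088]
eef_rot: [-3.141, -0.001, 0.33]
contact_force: [-0.8, -1.3, -2.1]
width: 0.033
```

Call:
move_arm(motion=[[1, 1, 0, 0, 0, 0, 0], [1, 2, 0, 0, 0, 0, 0], [1, 3, 0, 0, 0, 0, 0]])

```text
clock: 8.77
tool_pos: [0.5969, 0.105, 0.0879]
eef_rot: [-3.141, -0.0, 0.33]
contact_force: [0.5, -0.6, -1.3]
width: 0.033
```

Call:
move_arm(motion=[[1, 1, 0, 0, 0, 0, 0], [1, 2, 0, 0, 0, 0, 0]])

```text
clock: 8.93
tool_pos: [0.5988, 0.1057, 0.0879]
eef_rot: [-3.141, -0.001, 0.33]
contact_force: [0.1, -0.1, -1.2]
width: 0.033
```

Call:
move_arm(motion=[[1, 0.7, 0, 0, 0, 0, 0], [1, 1.4, 0, 0, 0, 0, 0], [1, 1.4, 0, 0, 0, 0, 0]])

```text
clock: 9.18
tool_pos: [0.6002, 0.1061, 0.0879]
eef_rot: [-3.141, -0.001, 0.33]
contact_force: [-0.4, -0.8, -1.9]
width: 0.0332
```

Call:
move_arm(motion=[[1, 0.7, 0, 0, 0, 0, 0], [1, 1.2, 0, 0, 0, 0, 0], [1, 1.2, 0, 0, 0, 0, 0]])

```text
clock: 9.43
tool_pos: [0.6012, 0.1062, 0.0879]
eef_rot: [-3.141, -0.0, 0.33]
contact_force: [0.3, 0.4, -1.5]
width: 0.033
```

Call:
move_arm(motion=[[1, 0.7, 0, 0, 0, 0, 0], [1, 1.2, 0, 0, 0, 0, 0], [1, 1.2, 0, 0, 0, 0, 0]])

```text
clock: 9.68
tool_pos: [0.6013, 0.1062, 0.0876]
eef_rot: [-3.141, 0.002, 0.33]
contact_force: [-1.9, -0.7, 0.1]
width: 0.0332
```

Call:
move_arm(motion=[[1, 0.7, 0, 0, 0, 0, 0], [1, 1.2, 0, 0, 0, 0, 0], [1, 1.2, 0, 0, 0, 0, 0]])

```text
clock: 9.93
tool_pos: [0.6013, 0.1062, 0.0874]
eef_rot: [-3.141, 0.005, 0.33]
contact_force: [-5.5, -0.6, 1.8]
width: 0.033
```

Call:
move_arm(motion=[[1, -5, 0, 0, 0, 0, 0], [1, -20, 0, 0, 0, 0, 0], [1, -40, 0, 0, 0, 0, 0], [1, -60, 0, 0, 0, 0, 0], [1, -72, 0, 0, 0, 0, 0]])

```text
clock: 10.35
tool_pos: [0.5343, 0.0829, 0.088]
eef_rot: [3.141, -0.001, 0.33]
contact_force: [0.3, 0.2, -1.5]
width: 0.0332
```

Call:
move_arm(motion=[[1, 0, 0, -20, 0, 0, 0], [1, 5, -20, -42, 0, 0, 0], [1, 13, -60, -42, 0, 0, 0.11], [1, 22, -98, -42, 0, 0, 0.22], [1, 30, -136, -42, 0, 0, 0.33]])

```text
clock: 10.77
tool_pos: [0.5213, 0.2238, 0.1311]
eef_rot: [-3.139, -0.005, -0.007]
contact_force: [0.8, 0.5, -1.5]
width: 0.0332
```

```bash
cat > go.py <<'E'
import sys,numpy as np
from h import *
a=list(map(float,sys.argv[1:])) # x y z yaw
s=monitor.read_state();p=s['tool_pos'];y=s['eef_rot'][2];d=np.array(a[:3])-p
print(s['clock'],p.round(4),s['eef_rot'].round(3),'shift mm',np.round(1000*np.array([d[0]*np.cos(y)+d[1]*np.sin(y),d[0]*np.sin(y)-d[1]*np.cos(y),-d[2]]),1),'rz',round(y-a[3],3))
E
python3 go.py .5077 .321 .0255 0
```

```text
10.7667 [0.5213 0.2238 0.1311] [-3.139 -0.005 -0.007] shift mm [-14.3 -97.1 105.6] rz -0.007
```

Call:
move_arm(motion=[[1, -5, -35, 0, 0, 0, 0], [1, -10, -70, 0, 0, 0, 0], [1, -14, -95, 10, 0, 0, 0], [1, -14, -97, 30, 0, 0, 0], [1, -14, -97, 60, 0, 0, 0]])

```text
clock: 11.18
tool_pos: [0.5074, 0.3252, 0.0722]
eef_rot: [-3.133, -0.009, 0.006]
contact_force: [0.9, -1.0, -1.1]
width: 0.0333
```

Call:
move_arm(motion=[[1, 0, 0, 20, 0, 0, 0], [1, 0, 0, 34, 0, 0, 0], [1, 0, 0, 42, 0, 0, 0], [1, 0, 0, 44, 0, 0, 0], [1, 0, 0, 45, 0, 0, 0]])

```text
clock: 11.6
tool_pos: [0.5063, 0.3193, 0.025]
eef_rot: [-3.141, -0.001, -0.0]
contact_force: [0.8, 0.0, -1.4]
width: 0.0332
```

```bash
python3 go.py .5077 .321 .0245 0
```

```text
11.6 [0.5063 0.3193 0.025 ] [-3.141e+00 -1.000e-03 -0.000e+00] shift mm [ 1.4 -1.7  0.5] rz -0.0
```

Call:
move_arm(motion=[[-0.15, 0, 0, 0, 0, 0, 0], [-0.15, 0, 0, 0, 0, 0, 0], [-0.15, 0, 0, -20, 0, 0, 0], [-0.15, 0, 0, -60, 0, 0, 0], [-0.15, 0, 0, -100, 0, 0, 0]])

```text
clock: 12.02
tool_pos: [0.5052, 0.3185, 0.126]
eef_rot: [3.141, 0.001, -0.0]
contact_force: [1.3, 0.3, 0.4]
width: 0.0488
```

Call:
move_arm(motion=[[-0.15, 0, 0, -40, 0, 0, 0], [-0.15, -5, 30, -70, 0, 0, 0], [-0.15, -12, 70, -75, 0, 0, -0.08], [-0.15, -18, 110, -75, 0, 0, -0.16], [-0.15, -24, 150, -75, 0, 0, -0.237]])

```text
clock: 12.43
tool_pos: [0.4821, 0.1679, 0.2024]
eef_rot: [-3.141, -0.006, 0.242]
contact_force: [2.2, -1.9, -0.3]
width: 0.0491
```

```bash
cat > c.py <<'E'
from h import *
np.set_printoptions(precision=4,suppress=True)
t=shot('top','t1.png');s=shot('side','s1.png')
for r in imaging.spot_in(t,'sleeve_a')[:4]: print(round(r['p'],2),onz(t,*r['extent'][:2],.03))
for a in((312,239.7),(309,239.3)):
  for b in((353.9,225),(352,222)): print(a,b,tri([ray(t,*a),ray(s,*b)]))
def crop(p,c,r,o):
    im=cv2.cvtColor(p['image'],cv2.COLOR_RGB2BGR);u,v=np.round(c).astype(int);print(u-r,v-r,o/2/r)
    return cv2.resize(im[v-r:v+r,u-r:u+r],(o,o),interpolation=cv2.INTER_LANCZOS4)
X=[.444,-.024,.034]
cv2.imwrite('pics/p2.png',np.hstack([crop(t,proj(t,X),20,396),crop(s,proj(s,X),20,396)]))
E
python3 c.py; python3 go.py .4345 -.026 .2 .237
```

```text
0.72 [0.627 0.24  0.03 ]
0.68 [ 0.4452 -0.0264  0.03  ]
0.68 [ 0.431  -0.1956  0.03  ]
(312, 239.7) (353.9, 225) [ 0.4529 -0.0546  0.0172]
(312, 239.7) (352, 222) [ 0.4559 -0.0548  0.0272]
(309, 239.3) (353.9, 225) [ 0.4537 -0.0451  0.0229]
(309, 239.3) (352, 222) [ 0.4567 -0.0454  0.0329]
282 221 9.9
339 206 9.9
12.5833 [0.4822 0.1642 0.2013] [ 3.14e+00 -2.00e-03  2.28e-01] shift mm [-89.5 174.4   1.3] rz -0.009
```

View pics/p2.png

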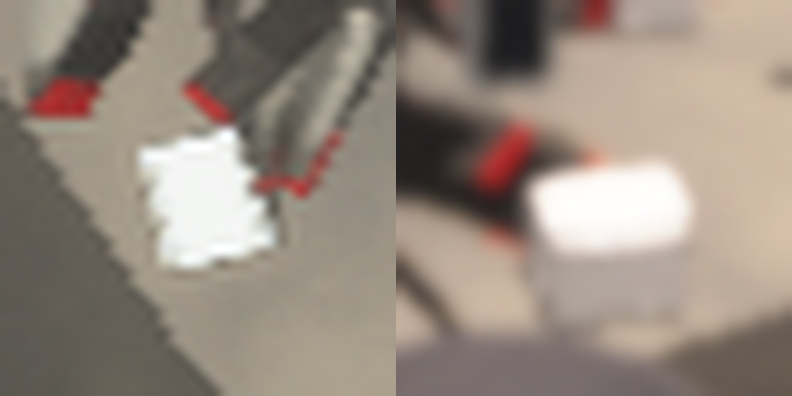

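Call:
move_arm(motion=[[-0.15, -18, 34, 0, 0, 0, 0], [-0.15, -36, 68, 0, 0, 0, 0], [-0.15, -55, 102, 0, 0, 0, 0], [-0.15, -75, 138, 0, 0, 0, 0], [-0.15, -94, 174, 0, 0, 0, 0]])

```text
clock: 13.0
tool_pos: [0.4315, -0.0223, 0.2008]
eef_rot: [3.142, -0.003, 0.24]
contact_force: [0.1, -0.6, -0.5]
width: 0.0496
```

Call:
move_arm(motion=[[-0.15, 0, 0, 20, 0, 0, 0], [-0.15, 0, 0, 55, 0, 0, 0], [-0.15, 0, 0, 90, 0, 0, 0], [-0.15, 0, 0, 110, 0, 0, 0], [-0.15, 0, 0, 110, 0, 0, 0]])

```text
clock: 13.42
tool_pos: [0.4299, -0.0209, 0.0873]
eef_rot: [-3.139, 0.005, 0.239]
contact_force: [-0.9, 1.0, 0.3]
width: 0.049
```

```bash
python3 go.py .4314 -.0276 .0185 .237
```

```text
13.4167 [ 0.4299 -0.0209  0.0873] [-3.139  0.005  0.239] shift mm [-0.2  6.8 68.8] rz 0.002
```

Call:
move_arm(motion=[[-0.15, 0, 3, 10, 0, 0, 0], [-0.15, 0, 5, 20, 0, 0, 0], [-0.15, 0, 5, 20, 0, 0, 0]])

```text
clock: 13.67
tool_pos: [0.4334, -0.0265, 0.0701]
eef_rot: [-3.142, -0.001, 0.238]
contact_force: [-0.5, -0.3, -0.3]
width: 0.0493
```

```bash
python3 go.py .4314 -.0276 .0185 .237
```

```text
13.6667 [ 0.4334 -0.0265  0.0701] [-3.142e+00 -1.000e-03  2.380e-01] shift mm [-2.2  0.6 51.6] rz 0.001
```

Call:
move_arm(motion=[[-0.15, -1, 0.5, 15, 0, 0, 0], [-0.15, -2, 0.5, 30, 0, 0, 0], [-0.15, -2, 0.5, 42, 0, 0, 0], [-0.15, -2, 0.5, 50, 0, 0, 0], [-0.15, -2, 0.5, 51, 0, 0, 0]])

```text
clock: 14.08
tool_pos: [0.4312, -0.0274, 0.0189]
eef_rot: [-3.141, -0.001, 0.238]
contact_force: [0.7, 0.5, 0.7]
width: 0.0492
```

Call:
move_arm(motion=[[1, 0, 0, 0, 0, 0, 0], [1, 0, 0, 0, 0, 0, 0], [1, 0, 0, 0, 0, 0, 0], [1, 0, 0, 0, 0, 0, 0], [1, 0, 0, 0, 0, 0, 0]])

```text
clock: 14.5
tool_pos: [0.4311, -0.0279, 0.0198]
eef_rot: [3.141, -0.002, 0.237]
contact_force: [0.1, 0.4, 6.7]
width: 0.0329
```

```bash
python3 go.py .4314 -.0276 .0185 .237
```

```text
14.5 [ 0.4311 -0.0279  0.0198] [ 3.141e+00 -2.000e-03  2.370e-01] shift mm [ 0.4 -0.3  1.3] rz 0.0
```

Call:
move_arm(motion=[[1, 0, 0, -15, 0, 0, 0], [1, 0, 0, -40, 0, 0, 0], [1, 0, 0, -75, 0, 0, 0], [1, 0, 0, -100, 0, 0, 0], [1, 0, 0, -100, 0, 0, 0]])

```text
clock: 14.92
tool_pos: [0.4331, -0.0284, 0.123]
eef_rot: [3.139, -0.009, 0.236]
contact_force: [0.4, -0.5, -1.1]
width: 0.033
```

Call:
move_arm(motion=[[1, 25, -17, 0, 0, 0, 0], [1, 55, -38, 0, 0, 0, -0.03], [1, 88, -61, 0, 0, 0, -0.06], [1, 112, -77, 0, 0, 0, -0.093], [1, 120, -83, 0, 0, 0, -0.093]])

```text
clock: 15.33
tool_pos: [0.5305, 0.0859, 0.1186]
eef_rot: [-3.139, -0.005, 0.336]
contact_force: [0.5, 0.3, -1.2]
width: 0.0329
```

Call:
move_arm(motion=[[1, 0, 0, 10, 0, 0, 0], [1, 0, 0, 20, 0, 0, 0], [1, 0, 0, 25, 0, 0, 0], [1, 0, 0, 25, 0, 0, 0]])

```text
clock: 15.67
tool_pos: [0.5247, 0.0782, 0.0915]
eef_rot: [3.141, 0.007, 0.327]
contact_force: [0.5, -0.2, -1.0]
width: 0.033
```

```bash
python3 go.py .5288 .0814 .0879 .33
python3 - <<'E'
from h import *
s=shot('side','s2.png')
for r in imaging.spot_in(s,'sleeve_a')[:5]: print(round(r['p'],2),np.round(r['extent'],1))
E
```

```text
15.6667 [0.5247 0.0782 0.0915] [3.141 0.007 0.327] shift mm [ 4.9 -1.7  3.6] rz -0.003
0.89 [333.9 314.8  21.6  16.4]
0.74 [280.4 287.8  19.   22.6]
0.48 [322.8 230.9  11.7  19.7]
```

Call:
move_arm(motion=[[1, 2, 0, 2, 0, 0, 0], [1, 4, -1, 3, 0, 0, 0], [1, 4, -1, 3, 0, 0, 0], [1, 4, -1, 3, 0, 0, 0]])

```text
clock: 16.1
tool_pos: [0.5313, 0.0831, 0.0911]
eef_rot: [-3.141, -0.001, 0.33]
contact_force: [-0.8, -0.5, -1.4]
width: 0.0328
```

```bash
python3 go.py .5288 .0814 .0879 .33
```

```text
16.1 [0.5313 0.0831 0.0911] [-3.141e+00 -1.000e-03  3.300e-01] shift mm [-2.9  0.8  3.2] rz -0.0
```

Call:
move_arm(motion=[[1, 0, 0.8, 3, 0, 0, 0], [1, 5, 0.8, 3, 0, 0, 0], [1, 11, 0.8, 3, 0, 0, 0], [1, 16, 0.8, 3, 0, 0, 0], [1, 19, 0.8, 3, 0, 0, 0]])

```text
clock: 16.52
tool_pos: [0.5506, 0.0889, 0.088]
eef_rot: [-3.141, -0.002, 0.33]
contact_force: [-0.8, -0.2, -0.8]
width: 0.0324
```

Call:
move_arm(motion=[[1, 3, 0, 0, 0, 0, 0], [1, 5, 0, 0, 0, 0, 0], [1, 7, 0, 0, 0, 0, 0], [1, 8, 0, 0, 0, 0, 0]])

```text
clock: 16.85
tool_pos: [0.5571, 0.091, 0.0878]
eef_rot: [-3.142, -0.0, 0.33]
contact_force: [-0.3, 0.8, -0.8]
width: 0.0328
```

```bash
python3 go.py .6012 .1062 .0879 .33
```

```text
16.85 [0.5571 0.091  0.0878] [-3.142 -0.     0.33 ] shift mm [46.7 -0.1 -0.1] rz -0.0
```

Call:
move_arm(motion=[[1, 2, 0, 0, 0, 0, 0], [1, 4, 0, 0, 0, 0, 0], [1, 6, 0, 0, 0, 0, 0], [1, 6, 0, 0, 0, 0, 0]])

```text
clock: 17.18
tool_pos: [0.563, 0.0931, 0.0879]
eef_rot: [-3.142, -0.001, 0.33]
contact_force: [0.4, 0.0, -0.8]
width: 0.0327
```

Call:
move_arm(motion=[[1, 1, 0, 0, 0, 0, 0], [1, 2, 0, 0, 0, 0, 0], [1, 2, 0, 0, 0, 0, 0]])

```text
clock: 17.43
tool_pos: [0.5645, 0.0936, 0.0878]
eef_rot: [-3.142, -0.0, 0.33]
contact_force: [0.3, 0.6, -1.1]
width: 0.0329
```

Call:
move_arm(motion=[[1, 1, 0, 0, 0, 0, 0], [1, 2, 0, 0, 0, 0, 0], [1, 2, 0, 0, 0, 0, 0]])

```text
clock: 17.68
tool_pos: [0.5665, 0.0942, 0.0878]
eef_rot: [-3.142, -0.0, 0.33]
contact_force: [0.4, -0.1, -1.9]
width: 0.0327
```

Call:
move_arm(motion=[[1, 1, 0, 0, 0, 0, 0], [1, 2, 0, 0, 0, 0, 0], [1, 2, 0, 0, 0, 0, 0]])

```text
clock: 17.93
tool_pos: [0.568, 0.0944, 0.0878]
eef_rot: [3.141, 0.001, 0.33]
contact_force: [-1.0, 0.1, -1.5]
width: 0.033
```

Call:
move_arm(motion=[[1, 0.7, 0, 0, 0, 0, 0], [1, 1.3, 0, 0, 0, 0, 0], [1, 1.3, 0, 0, 0, 0, 0]])

```text
clock: 18.18
tool_pos: [0.5685, 0.0944, 0.0876]
eef_rot: [3.141, 0.003, 0.329]
contact_force: [-2.3, -1.7, -0.3]
width: 0.0329
```

Call:
move_arm(motion=[[1, 0.7, 0, 0, 0, 0, 0], [1, 1.3, 0, 0, 0, 0, 0], [1, 1.3, 0, 0, 0, 0, 0]])

```text
clock: 18.43
tool_pos: [0.5688, 0.0945, 0.0875]
eef_rot: [3.141, 0.005, 0.329]
contact_force: [-5.1, -2.7, 2.1]
width: 0.0332
```

Call:
move_arm(motion=[[1, -4, 0, 0, 0, 0, 0], [1, -15, 0, 0, 0, 0, 0], [1, -28, 0, 0, 0, 0, 0], [1, -40, 0, 0, 0, 0, 0], [1, -47, 0, 0, 0, 0, 0]])

```text
clock: 18.85
tool_pos: [0.526, 0.0809, 0.0881]
eef_rot: [-3.141, -0.002, 0.33]
contact_force: [0.3, 0.1, -1.5]
width: 0.0328
```

Call:
move_arm(motion=[[1, -15, -9, 0, 0, 0, 0], [1, -32, -24, 0, 0, 0, 0], [1, -48, -36, 0, 0, 0, 0], [1, -57, -43, 0, 0, 0, 0], [1, -58, -44, 0, 0, 0, 0]])

```text
clock: 19.27
tool_pos: [0.4554, 0.1051, 0.0881]
eef_rot: [-3.14, -0.0, 0.333]
contact_force: [-0.4, 0.8, -1.5]
width: 0.033
```

```bash
python3 go.py .4567 .1028 .0240 .33
```

```text
19.2667 [0.4554 0.1051 0.0881] [-3.14  -0.     0.333] shift mm [ 0.5  2.6 64.1] rz 0.003
```

Call:
move_arm(motion=[[1, 0, 1, 15, 0, 0, 0], [1, 0, 1, 30, 0, 0, 0], [1, 0, 1, 45, 0, 0, 0], [1, 0, 1, 56, 0, 0, 0], [1, 0, 1, 62, 0, 0, 0]])

```text
clock: 19.68
tool_pos: [0.459, 0.1026, 0.0248]
eef_rot: [-3.141, -0.002, 0.33]
contact_force: [-0.5, -0.6, -0.6]
width: 0.0331
```

Call:
move_arm(motion=[[1, 0, 0, 0, 0, 0, 0], [-0.1, 0, 0, 0, 0, 0, 0], [-0.1, 0, 0, 0, 0, 0, 0], [-0.1, 0, 0, 0, 0, 0, 0]])

```text
clock: 20.02
tool_pos: [0.4584, 0.1026, 0.0267]
eef_rot: [-3.142, -0.003, 0.33]
contact_force: [-0.9, -0.5, 1.0]
width: 0.0469
```

Call:
move_arm(motion=[[-0.1, 0, 0, -20, 0, 0, 0], [-0.1, 0, 0, -55, 0, 0, 0], [-0.1, 0, 0, -95, 0, 0, 0], [-0.1, 0, 0, -135, 0, 0, 0], [-0.1, 0, 0, -175, 0, 0, 0]])

```text
clock: 20.43
tool_pos: [0.4571, 0.1022, 0.2035]
eef_rot: [3.142, -0.001, 0.33]
contact_force: [1.2, 0.4, -0.8]
width: 0.0475
```

```bash
python3 go.py .4328 -.1976 .2 0
python3 - <<'E'
from h import *
np.set_printoptions(precision=4,suppress=True)
t=shot('top','t3.png');s=shot('side','s3.png')
for p,n in((t,'t'),(s,'s')):
  for r in imaging.spot_in(p,'sleeve_a')[:6]: print(n,round(r['p'],2),np.round(r['extent'],1),onz(p,*r['extent'][:2],.03))
def crop(p,X,r,o):
    im=cv2.cvtColor(p['image'],cv2.COLOR_RGB2BGR);u,v=np.round(proj(p,X)).astype(int);print(u-r,v-r,o/2/r)
    return cv2.resize(im[v-r:v+r,u-r:u+r],(o,o),interpolation=cv2.INTER_LANCZOS4)
X=[.433,-.21,.034];Y=[.47,.23,.02]
cv2.imwrite('pics/p3.png',np.vstack([np.hstack([crop(t,X,18,290),crop(s,X,18,290)]),np.hstack([crop(t,Y,60,290),crop(s,Y,70,290)])]))
E
```

```text
20.4333 [0.4571 0.1022 0.2035] [ 3.142e+00 -1.000e-03  3.300e-01] shift mm [-120.1  275.8    3.5] rz 0.33
t 0.71 [195.6 223.2  15.    8.7] [0.5035 0.3168 0.03  ]
t 0.69 [223.5 185.8  14.4  13.9] [0.6227 0.2284 0.03  ]
s 0.91 [281.8 286.   19.6  23.4] [0.6261 0.2492 0.03  ]
s 0.73 [333.9 315.   23.6  19.2] [0.501  0.3345 0.03  ]
s 0.51 [350.7 257.9  21.4  18.7] [0.4676 0.1283 0.03  ]
343 225 8.055555555555555
344 178 8.055555555555555
163 173 2.4166666666666665
279 217 2.0714285714285716
```

View pics/p3.png

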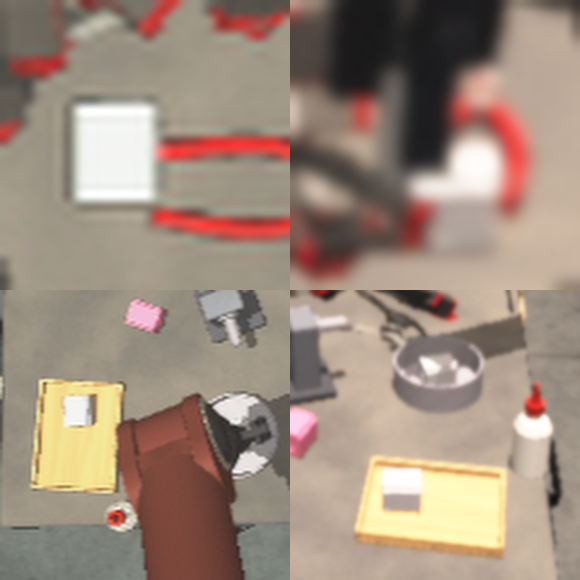

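Call:
move_arm(motion=[[-0.15, -15, 33, 0, 0, 0, 0.07], [-0.15, -31, 68, 0, 0, 0, 0.14], [-0.15, -46, 102, 0, 0, 0, 0.21], [-0.15, -62, 136, 0, 0, 0, 0.28], [-0.15, -77, 170, 0, 0, 0, 0.33]])

```text
clock: 21.05
tool_pos: [0.4378, -0.085, 0.1995]
eef_rot: [-3.141, 0.004, -0.003]
contact_force: [0.7, -0.4, 0.1]
width: 0.0491
```

Call:
move_arm(motion=[[-0.15, -9, 35, 0, 0, 0, 0], [-0.15, -11, 70, 0, 0, 0, 0], [-0.15, -12, 100, 0, 0, 0, 0], [-0.15, -12, 112, 20, 0, 0, 0], [-0.15, -12, 113, 50, 0, 0, 0]])

```text
clock: 21.47
tool_pos: [0.428, -0.2015, 0.1511]
eef_rot: [3.137, -0.004, -0.007]
contact_force: [0.7, 0.0, -0.3]
width: 0.049
```

Call:
move_arm(motion=[[-0.15, 0, 0, 30, 0, 0, 0], [-0.15, 0, 0, 55, 0, 0, 0], [-0.15, 0, 0, 75, 0, 0, 0], [-0.15, 0, 0, 80, 0, 0, 0], [-0.15, 0, 0, 80, 0, 0, 0]])

```text
clock: 21.88
tool_pos: [0.4257, -0.1957, 0.0687]
eef_rot: [-3.139, 0.006, 0.0]
contact_force: [0.5, 0.4, -0.0]
width: 0.049
```

```bash
python3 go.py .4278 -.1976 .029 0
```

```text
21.8833 [ 0.4257 -0.1957  0.0687] [-3.139  0.006  0.   ] shift mm [ 2.1  1.9 39.7] rz 0.0
```

Call:
move_arm(motion=[[-0.15, 1, 0, 5, 0, 0, 0], [-0.15, 1, 0, 10, 0, 0, 0], [-0.15, 1, 0, 10, 0, 0, 0]])

```text
clock: 22.13
tool_pos: [0.4288, -0.1965, 0.0609]
eef_rot: [3.141, -0.001, 0.0]
contact_force: [-0.6, 0.4, 0.1]
width: 0.0494
```

```bash
python3 go.py .4278 -.1976 .029 0;  python3 - <<'E'
from h import *
np.set_printoptions(precision=4,suppress=True)
t=shot('top');s=shot('side')
def crop(p,X,r,o):
    im=cv2.cvtColor(p['image'],cv2.COLOR_RGB2BGR);u,v=np.round(proj(p,X)).astype(int);print(u-r,v-r,o/2/r)
    return cv2.resize(im[v-r:v+r,u-r:u+r],(o,o),interpolation=cv2.INTER_LANCZOS4)
X=[.433,-.2,.034]
cv2.imwrite('pics/p3b.png',np.hstack([crop(t,X,18,390),crop(s,X,18,390)]))
E
```

```text
22.1333 [ 0.4288 -0.1965  0.0609] [ 3.141e+00 -1.000e-03  0.000e+00] shift mm [-1.   1.1 31.9] rz 0.0
340 225 10.833333333333334
344 180 10.833333333333334
```

View pics/p3b.png

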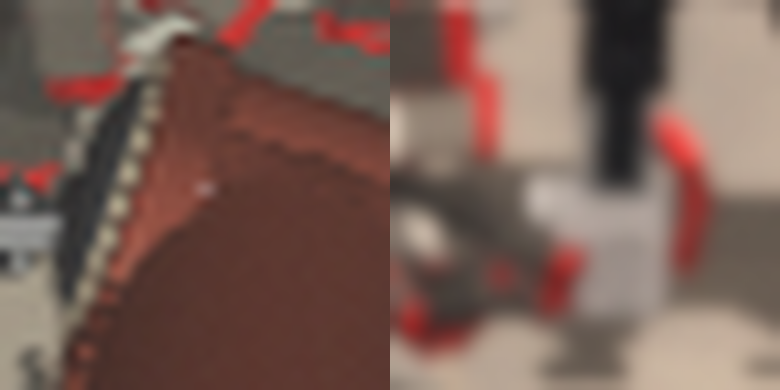

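Call:
move_arm(motion=[[-0.15, -1, 1, 8, 0, 0, 0], [-0.15, -1, 1, 18, 0, 0, 0], [-0.15, -1, 1, 26, 0, 0, 0], [-0.15, -1, 1, 31, 0, 0, 0], [-0.15, -1, 1, 31, 0, 0, 0]])

```text
clock: 22.65
tool_pos: [0.4267, -0.1971, 0.0284]
eef_rot: [-3.14, 0.003, -0.0]
contact_force: [-0.1, 0.3, 0.1]
width: 0.0492
```

Call:
move_arm(motion=[[1, 0, 0, 0, 0, 0, 0], [1, 0, 0, 0, 0, 0, 0], [1, 0, 0, 0, 0, 0, 0], [1, 0, 0, 0, 0, 0, 0], [1, 0, 0, 0, 0, 0, 0]])

```text
clock: 23.07
tool_pos: [0.4276, -0.1974, 0.0299]
eef_rot: [-3.142, -0.0, -0.0]
contact_force: [1.1, -0.3, -1.1]
width: 0.0326
```

```bash
python3 go.py .4278 -.1976 .029 0
```

```text
23.0667 [ 0.4276 -0.1974  0.0299] [-3.142 -0.    -0.   ] shift mm [0.2 0.2 0.9] rz -0.0
```

Call:
move_arm(motion=[[1, 0, 0, -15, 0, 0, 0], [1, 0, 0, -50, 0, 0, 0], [1, 0, 0, -90, 0, 0, 0], [1, 0, 0, -130, 0, 0, 0], [1, 0, 0, -170, 0, 0, 0]])

```text
clock: 23.48
tool_pos: [0.4268, -0.1971, 0.2016]
eef_rot: [-3.141, 0.001, -0.0]
contact_force: [0.8, -0.3, -0.9]
width: 0.0327
```

Call:
move_arm(motion=[[1, 10, -27, 0, 0, 0, 0], [1, 23, -62, 0, 0, 0, -0.08], [1, 36, -97, 0, 0, 0, -0.16], [1, 49, -132, 0, 0, 0, -0.24], [1, 62, -167, 0, 0, 0, -0.33]])

```text
clock: 23.9
tool_pos: [0.4896, -0.0289, 0.2001]
eef_rot: [3.141, -0.0, 0.333]
contact_force: [-0.1, 0.0, -1.4]
width: 0.0325
```

```bash
python3 go.py .5317 .0824 .0979 .33
```

```text
23.9 [ 0.4896 -0.0289  0.2001] [ 3.141 -0.     0.333] shift mm [ 76.2 -91.4 102.2] rz 0.003
```

Call:
move_arm(motion=[[1, 22, -27, 0, 0, 0, 0], [1, 46, -56, 0, 0, 0, 0], [1, 68, -82, 0, 0, 0, 0], [1, 76, -91, 10, 0, 0, 0], [1, 76, -91, 35, 0, 0, 0]])

```text
clock: 24.32
tool_pos: [0.5354, 0.0863, 0.1672]
eef_rot: [-3.14, -0.011, 0.337]
contact_force: [0.6, -0.1, -0.9]
width: 0.0323
```

Call:
move_arm(motion=[[1, 0, 0, 25, 0, 0, 0], [1, 0, 0, 50, 0, 0, 0], [1, 0, 0, 63, 0, 0, 0], [1, 0, 0, 66, 0, 0, 0], [1, 0, 0, 66, 0, 0, 0]])

```text
clock: 24.73
tool_pos: [0.531, 0.0797, 0.0977]
eef_rot: [-3.141, 0.003, 0.33]
contact_force: [0.3, -0.5, -0.7]
width: 0.0326
```

Call:
move_arm(motion=[[1, 0, 0, 0, 0, 0, 0], [1, 0, 0, 0, 0, 0, 0], [1, 0, 0, 0, 0, 0, 0]])

```text
clock: 24.98
tool_pos: [0.5328, 0.0803, 0.1001]
eef_rot: [3.141, -0.003, 0.33]
contact_force: [-0.4, 0.1, -0.6]
width: 0.0325
```

```bash
python3 go.py .5317 .0824 .0979 .33
```

```text
24.9833 [0.5328 0.0803 0.1001] [ 3.141e+00 -3.000e-03  3.300e-01] shift mm [-0.4 -2.4  2.2] rz -0.0
```

Call:
move_arm(motion=[[1, 0, -2.4, 1.5, 0, 0, 0], [1, 6, -2.4, 1.5, 0, 0, 0], [1, 14, -2.4, 1.5, 0, 0, 0], [1, 20, -2.4, 1.5, 0, 0, 0], [1, 24, -2.4, 1.5, 0, 0, 0]])

```text
clock: 25.4
tool_pos: [0.5555, 0.0909, 0.0975]
eef_rot: [-3.142, -0.002, 0.33]
contact_force: [1.0, 0.5, -0.5]
width: 0.0325
```

Call:
move_arm(motion=[[1, 1, 0, 0, 0, 0, 0], [1, 2, 0, 0, 0, 0, 0], [1, 2, 0, 0, 0, 0, 0]])

```text
clock: 25.65
tool_pos: [0.5559, 0.0909, 0.0972]
eef_rot: [-3.142, 0.0, 0.33]
contact_force: [0.4, -0.5, -1.6]
width: 0.0327
```

```bash
python3 go.py .6012 .1062 .0979 .33
```

```text
25.65 [0.5559 0.0909 0.0972] [-3.142  0.     0.33 ] shift mm [47.9  0.2 -0.7] rz -0.0
```

Call:
move_arm(motion=[[1, 3, 0, -0.5, 0, 0, 0], [1, 6, 0, -0.5, 0, 0, 0], [1, 9, 0, -0.5, 0, 0, 0], [1, 12, 0, -0.5, 0, 0, 0]])

```text
clock: 25.98
tool_pos: [0.5676, 0.0949, 0.0979]
eef_rot: [-3.142, -0.0, 0.33]
contact_force: [-0.4, -0.1, -1.5]
width: 0.0325
```

Call:
move_arm(motion=[[1, 2, 0, 0, 0, 0, 0], [1, 4, 0, 0, 0, 0, 0], [1, 4, 0, 0, 0, 0, 0]])

```text
clock: 26.23
tool_pos: [0.5715, 0.0963, 0.0979]
eef_rot: [-3.142, -0.001, 0.33]
contact_force: [-0.3, -0.4, -1.6]
width: 0.0324
```

Call:
move_arm(motion=[[1, 1, 0, 0, 0, 0, 0], [1, 2, 0, 0, 0, 0, 0], [1, 3, 0, 0, 0, 0, 0]])

```text
clock: 26.48
tool_pos: [0.5738, 0.0971, 0.0978]
eef_rot: [-3.141, 0.0, 0.33]
contact_force: [-0.1, -0.1, -1.1]
width: 0.0324
```

Call:
move_arm(motion=[[1, 1, 0, 0, 0, 0, 0], [1, 2, 0, 0, 0, 0, 0], [1, 3, 0, 0, 0, 0, 0]])

```text
clock: 26.73
tool_pos: [0.5767, 0.0981, 0.0979]
eef_rot: [-3.142, -0.0, 0.33]
contact_force: [0.3, 0.1, -1.5]
width: 0.0321
```

Call:
move_arm(motion=[[1, 1, 0, 0, 0, 0, 0], [1, 2, 0, 0, 0, 0, 0], [1, 2, 0, 0, 0, 0, 0]])

```text
clock: 26.98
tool_pos: [0.5788, 0.0988, 0.0979]
eef_rot: [-3.142, -0.0, 0.33]
contact_force: [0.3, 0.1, -0.6]
width: 0.0327
```

Call:
move_arm(motion=[[1, 1, 0, 0, 0, 0, 0], [1, 2, 0, 0, 0, 0, 0], [1, 2, 0, 0, 0, 0, 0]])

```text
clock: 27.23
tool_pos: [0.5807, 0.0994, 0.0979]
eef_rot: [-3.142, -0.0, 0.33]
contact_force: [-0.8, -0.2, -0.6]
width: 0.0325
```

Call:
move_arm(motion=[[1, 1, 0, 0, 0, 0, 0], [1, 2, 0, 0, 0, 0, 0], [1, 2, 0, 0, 0, 0, 0]])

```text
clock: 27.48
tool_pos: [0.5826, 0.1001, 0.0978]
eef_rot: [-3.142, -0.0, 0.33]
contact_force: [-0.5, -0.1, -1.0]
width: 0.0327
```

Call:
move_arm(motion=[[1, 2, 0, 0, 0, 0, 0], [1, 4, 0, 0, 0, 0, 0], [1, 6, 0, 0, 0, 0, 0], [1, 8, 0, 0, 0, 0, 0], [1, 8, 0, 0, 0, 0, 0]])

```text
clock: 27.9
tool_pos: [0.5905, 0.1028, 0.0979]
eef_rot: [-3.142, -0.001, 0.33]
contact_force: [-0.0, 1.6, -1.3]
width: 0.0325
```

Call:
move_arm(motion=[[1, 1, 0, 0, 0, 0, 0], [1, 2, 0, 0, 0, 0, 0], [1, 3, 0, 0, 0, 0, 0], [1, 3, 0, 0, 0, 0, 0]])

```text
clock: 28.23
tool_pos: [0.593, 0.1037, 0.0979]
eef_rot: [-3.142, -0.0, 0.33]
contact_force: [0.2, -0.1, -1.5]
width: 0.0324
```

Call:
move_arm(motion=[[1, 0.7, 0, 0, 0, 0, 0], [1, 1.4, 0, 0, 0, 0, 0], [1, 1.4, 0, 0, 0, 0, 0]])

```text
clock: 28.48
tool_pos: [0.5942, 0.104, 0.0979]
eef_rot: [-3.142, -0.0, 0.33]
contact_force: [0.3, -0.2, -1.9]
width: 0.0324
```

Call:
move_arm(motion=[[1, 0.7, 0, 0, 0, 0, 0], [1, 1.4, 0, 0, 0, 0, 0], [1, 1.4, 0, 0, 0, 0, 0]])

```text
clock: 28.73
tool_pos: [0.5947, 0.1042, 0.0977]
eef_rot: [-3.142, 0.002, 0.33]
contact_force: [-1.3, -1.1, -0.7]
width: 0.0326
```

Call:
move_arm(motion=[[1, 0.7, 0, 0, 0, 0, 0], [1, 1.2, 0, 0, 0, 0, 0], [1, 1.2, 0, 0, 0, 0, 0]])

```text
clock: 28.98
tool_pos: [0.5948, 0.1042, 0.0975]
eef_rot: [-3.142, 0.004, 0.33]
contact_force: [-6.4, -1.0, 2.6]
width: 0.0327
```

Call:
move_arm(motion=[[1, 0.5, 0, 0, 0, 0, 0], [1, 1, 0, 0, 0, 0, 0], [1, 1, 0, 0, 0, 0, 0]])

```text
clock: 29.23
tool_pos: [0.5948, 0.1042, 0.0974]
eef_rot: [-3.141, 0.007, 0.33]
contact_force: [-6.7, -2.6, 1.9]
width: 0.0325
```

Call:
move_arm(motion=[[1, -5, 0, 0, 0, 0, 0], [1, -20, 0, 0, 0, 0, 0], [1, -40, 0, 0, 0, 0, 0], [1, -60, 0, 0, 0, 0, 0], [1, -73, 0, 0, 0, 0, 0]])

```text
clock: 29.65
tool_pos: [0.5279, 0.0813, 0.0981]
eef_rot: [3.142, -0.002, 0.33]
contact_force: [-0.2, 0.2, -1.6]
width: 0.0324
```

Call:
move_arm(motion=[[1, 0, -10, -20, 0, 0, 0], [1, -2, -40, -40, 0, 0, 0.05], [1, -4, -80, -40, 0, 0, 0.15], [1, -6, -119, -40, 0, 0, 0.25], [1, -8, -158, -40, 0, 0, 0.33]])

```text
clock: 30.07
tool_pos: [0.4708, 0.2308, 0.139]
eef_rot: [-3.138, -0.005, -0.006]
contact_force: [0.1, 0.8, -1.7]
width: 0.0325
```

```bash
python3 go.py .431 .323 .034 0
```

```text
30.0667 [0.4708 0.2308 0.139 ] [-3.138 -0.005 -0.006] shift mm [-40.3 -91.9 105. ] rz -0.006
```

Call:
move_arm(motion=[[1, -14, -32, 0, 0, 0, 0], [1, -28, -64, 0, 0, 0, 0], [1, -38, -88, 0, 0, 0, 0], [1, -40, -93, 20, 0, 0, 0], [1, -40, -93, 45, 0, 0, 0]])

```text
clock: 30.48
tool_pos: [0.4304, 0.3281, 0.0947]
eef_rot: [-3.132, -0.008, 0.007]
contact_force: [0.7, 0.3, -2.0]
width: 0.0323
```

Call:
move_arm(motion=[[1, 0, 0, 20, 0, 0, 0], [1, 0, 0, 35, 0, 0, 0], [1, 0, 0, 48, 0, 0, 0], [1, 0, 0, 56, 0, 0, 0], [1, 0, 0, 58, 0, 0, 0]])

```text
clock: 30.9
tool_pos: [0.4298, 0.3218, 0.0338]
eef_rot: [-3.141, 0.0, 0.0]
contact_force: [-2.5, -1.4, 5.6]
width: 0.0326
```

```bash
python3 go.py .431 .323 .034 0
```

```text
30.9 [0.4298 0.3218 0.0338] [-3.141  0.     0.   ] shift mm [ 1.2 -1.2 -0.2] rz 0.0
```

Touching the tray floor; release and lift away.

Call:
move_arm(motion=[[-0.15, 0, 0, 0, 0, 0, 0], [-0.15, 0, 0, 0, 0, 0, 0], [-0.15, 0, 0, -5, 0, 0, 0], [-0.15, 0, 0, -40, 0, 0, 0], [-0.15, 0, 0, -80, 0, 0, 0]])

```text
clock: 31.32
tool_pos: [0.4286, 0.3205, 0.1147]
eef_rot: [3.139, 0.003, -0.0]
contact_force: [1.7, 1.5, 0.7]
width: 0.0491
```

Call:
move_arm(motion=[[-0.15, 0, 0, -40, 0, 0, 0], [-0.15, 0, 0, -80, 0, 0, 0], [-0.15, 0, 0, -120, 0, 0, 0], [-0.15, 30, 28, -130, 0, 0, 0], [-0.15, 60, 56, -130, 0, 0, 0]])

```text
clock: 31.73
tool_pos: [0.4907, 0.2694, 0.2515]
eef_rot: [-3.133, -0.01, 0.008]
contact_force: [2.3, -0.2, -0.9]
width: 0.049
```

Call:
move_arm(motion=[[-0.15, 10, 38, 0, 0, 0, 0], [-0.15, 15, 78, 0, 0, 0, 0], [-0.15, 20, 118, 0, 0, 0, 0], [-0.15, 20, 158, 0, 0, 0, 0], [-0.15, 20, 198, 0, 0, 0, 0]])

```text
clock: 32.15
tool_pos: [0.5098, 0.0654, 0.2463]
eef_rot: [-3.141, -0.003, -0.0]
contact_force: [0.5, -0.3, -0.0]
width: 0.0492
```

Call:
move_arm(motion=[[-0.15, 0, 40, 0, 0, 0, 0], [-0.15, 0, 80, 0, 0, 0, 0], [-0.15, 0, 120, 0, 0, 0, 0], [-0.15, 0, 160, 0, 0, 0, 0], [-0.15, 0, 160, 0, 0, 0, 0]])

```text
clock: 32.57
tool_pos: [0.5085, -0.1043, 0.2465]
eef_rot: [3.134, -0.003, -0.016]
contact_force: [0.5, -1.2, 0.5]
width: 0.0493
```

Run:
```python
from h import *
np.set_printoptions(precision=4,suppress=True)
t=shot('top','t9.png');s=shot('side','s9.png')
for p,n in((t,'t'),(s,'s')):
  for r in imaging.spot_in(p,'sleeve_a')[:6]: print(n,round(r['p'],2),np.round(r['extent'],1),onz(p,*r['extent'][:2],.03))
T=cv2.imread('pics/t9.png')[110:300,130:430];S=cv2.imread('pics/s9.png')[150:360,220:500]
cv2.imwrite('pics/f.png',np.hstack([cv2.resize(T[40:190,20:150],(400,461)),cv2.resize(S,(400,300)) .__class__((461,400,3),dtype=np.uint8) if 0 else cv2.copyMakeBorder(cv2.resize(S,(400,300)),0,161,0,0,0)]))
print(monitor.read_state()['clock'],monitor.read_state()['tool_pos'])
```

```text
t 0.55 [192.8 244.9  12.   12.4] [0.4345 0.325  0.03  ]
t 0.5 [194.6 224.1  13.6   8.5] [0.5006 0.32   0.03  ]
t 0.48 [222.  185.5  17.6  16.2] [0.6237 0.2332 0.03  ]
s 0.84 [332.8 315.7  20.1  16.6] [0.5032 0.3367 0.03  ]
s 0.77 [364.6 316.2  20.5  22.4] [0.4364 0.3334 0.03  ]
s 0.7 [281.6 287.8  21.5  24. ] [0.6255 0.2555 0.03  ]
s 0.59 [349.  256.1  20.4  15.3] [0.472  0.1207 0.03  ]
s 0.32 [394.9 286.5  19.5  45.7] [0.3648 0.2328 0.03  ]
32.7667 [ 0.5098 -0.0912  0.2456]
```

View pics/f.png

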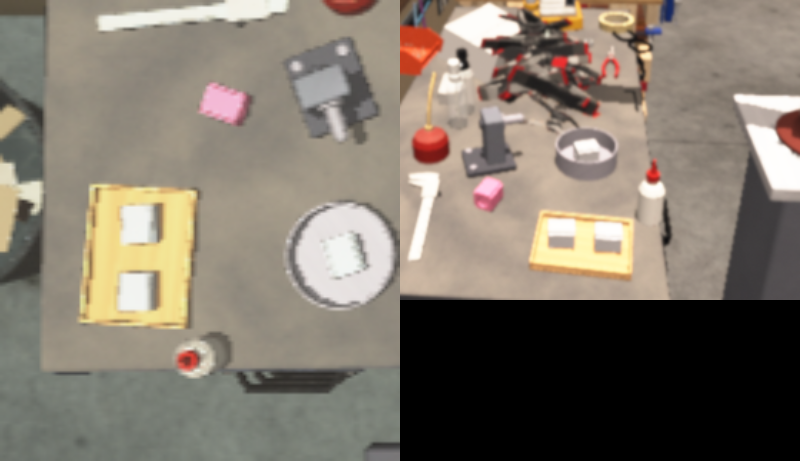

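The picture shows two sleeves lying flat in the tray at about (138,222) and (138,292), and one in the middle of the tin at (345,255). The pink one, the glue bottle and the pliers have not moved.

```bash
python3 -c "
from station import ticket; print(ticket.sign_off())"
```

```text
the job is handed in; nothing more can be done
None
```

I tried all three aluminium sleeves on the gauge pin, put each one away, and handed the job in. The clock read about 33 s of the 72 s allowed. Handing in gave no verdict.

| Sleeve (start position) | Result on the pin | Put in |
|---|---|---|
| (0.62, 0.34) | all the way to the shoulder | wooden tray |
| (0.44, -0.02), beside the clamp heap | stopped about 15 mm on | round tin |
| (0.43, -0.20), beside the pliers | all the way to the shoulder | wooden tray |

- **Forces:** each push stopped at a clear end, and the wrist force readings stayed below about 8 N, against the 60 N limit.
- **Placement:** the last top and side pictures show both good sleeves flat and apart in the tray, with the undersize one lying in the middle of the tin. The arm was clear of everything, about 25 cm up.
- **Bystanders:** the pink look-alike, glue bottle and pliers look unmoved in the last pictures. I did not check the nut and hex key closely at the end, but the arm never worked near the nut, and it passed the hex key only when picking up the sleeve beside the pliers.
- **Disagreements:** the two cameras differed by about 10–15 mm on where the sleeves lay in the tray. They also differed by about 10 mm on the tin. Every one of these readings still puts the sleeves well inside the tray and tin limits. I did not measure the gauge sleeve-to-pin alignment from the top, because the arm hid it. The free sliding and the low forces are the evidence for it.

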